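# Tip the carton into the photo frame and take the picture

### The arm

A 7-joint arm with a two-finger parallel gripper is mounted at the origin on the work surface. World frame = base frame: x ahead of the robot, y to its left, z up, the work surface at z = 0. Lengths are in m, angles in rad, forces in N, time in s.
With the tool pointing down it reaches from about 0.4 to 0.85 m from the base axis. Payload 10.4 kg.
Tool frame: the origin (TCP) lies between the finger pads; the fingertips stand manip.tcp_to_tips ahead of it and the grasp point (between the pads) lies 2 mm behind it (manip.tcp_to_tips is the distance from the TCP to the fingertips, in m); y points along the fingers, z is the direction in which the jaws open and shut, and the axes are right-handed (so a half turn about y gives the same grasp; the last joint's range is limited). The gripper opens to 85 mm and grips with 20 to 120 N. Pads are 22 mm wide; open, the fingers measure 114 mm over their backs; the gripper's body (76 mm by 85 mm) begins 54 mm behind the grasp point. The pads swing forward as they close: fully open they stand 13 mm farther back than shut.
Start: joints at [1.128, 0.332, -0.065, 1.46, 0.022, 1.35, -0.088], TCP at [0.255, -0.571, 0.248] pointing down, gripper open.
Joint ranges: [-2.6, 2.6], [-0.5, 2.12], [-1.47, 1.34], [0.16, 2.42], [-1.27, 4.41], [0.06, 2.06], [-2.6, 2.6]. Speed limits (rad/s): [2.22, 2.22, 2.79, 2.79, 3.14, 3.14, 3.14].

### API

Orientations are given as a unit quaternion [x, y, z, w].
In Python, from workcell import manip gives the robot as it stands. The module is installed in compiled form; this text tells all that it offers.
- The arm moves only by the tool move_arm, never from a script. Its argument "increments" is a list of rows, each an object with "offset": the shift along the tool's x, y, z in m, a list of three; "yaw": the turn about the tool's y in degrees; "jaw": the closure in counts, from 0 (fully open) to 255 (shut). In form: [{"offset": [tx, ty, tz], "yaw": yaw, "jaw": jaw}, ...]. A call has 1 to 10 rows; each row is the pose to reach, as a shift and turn from the pose measured when the call began, along the tool's axes at that moment; what a row does not reach only later rows make up. A row lasts 1/12 s, in which the tool goes at most 41.7 mm and 7.16 degrees, less where a joint would pass 70% of its speed; a pose out of reach is approached as far as the arm can. A call with a gripper value outside its range is refused whole. The fingers move at their own pace and stop on an object; "squeeze" is the grip in N (left out, the last holds). Time passes only in rows, so rows that repeat a pose let the fingers close. It gives the time, the measured TCP pose, the force and the opening at its end, in the units of the state.
- manip.get_obs(): the state, without advancing time (a new reading comes with each control period).
- manip.camera(name): name is "scene" or "top"; returns a dict with "pixels" (480x640x3 uint8, red, green, blue), "depth" (480x640 float32, m along the optical axis (not along the pixel's ray), 0 where there is no reading), "intrinsics" (3x3 intrinsics, pixels), "R" (3x3) and "t" (3): a world point X has camera coordinates R X + t. Camera axes: x right, y down, z forward; pixel columns grow to the right and rows downward; lengths in m; the calibration is good to about 2 mm. A picture is of the moment at which its call begins.
- manip.hand_in(): hands the job in, once; it reports no verdict.
Trained networks look in a picture, given as the dict that the camera call returned (one of the last four; its "shot" number tells which), for a name from the list of things; names that differ only in an ending like _2 or _b are one class to them, and where a whole thing is asked for, a point or a joint stands for the part that bears it (a point fixed in the world has none). Each returns a list of dicts, best first, with "confidence" (0 to 1); they miss things now and then, are a little off and sometimes report something else, mostly with a low value. They report only what shows in the picture. A call takes as long as a camera call. They do not tell look-alikes from the thing itself.
- manip.recognise(picture, query): "bbox" ([left, top, right, bottom] in pixels, round what is visible of it).
- manip.spot_point(picture, query): "centre" ([column, row] in pixels: a listed point, or the origin of a listed thing).
The state is a dict: "clock": time; "joint_pos": joint angles; "joint_velocities": joint speeds; "tau": joint torques, N m; "position": TCP position; "ee_rot": TCP orientation; "ft_force": force on the tool from outside, world axes, zero at the start; "torque": the same for the moment, N m; "grip_width": opening from 0.0 (shut) to 1.0 (fully open).
Only numpy, scipy, OpenCV 4.12 (cv2) and the standard library are available. Lean on these libraries where they do the work, as an engineer would, in place of code of your own. Each camera call takes 0.05 s, during which the arm holds its last target. There are 200 camera calls.

### The job

The tall white carton with the red band stands upright at one end of the yellow frame on the dark photo mat, its label side facing away from the frame. With the fingertips, push it gently on the upper half of its label side so that it topples over and lands flat with the label up, wholly inside the yellow frame (no shoving it into place once it is down), then press the round green shutter button right down and let go. Only push and press: do not grip or lift the carton, do not press the button before the carton is down, and leave the blue-banded carton, the red bin and the jar where they stand.

Things in the scene. Friction and masses are not known exactly. Their poses are not given: they have to be found in the camera images.
- carton: The carton to tip: white, red band near the top, 45 mm thick (x), 95 wide (y), 150 tall (z), 0.15 to 0.3 kg. Origin: centre of its underside; x points from the label face to the frame. Pushed along +x high on the label face it tips over its +x bottom edge, label ending on top; 120 mm up, it goes over once pushed about 40 mm. Pushed near its foot it slides instead.
- carton_foot (a point): Middle of the carton's bottom edge on the frame side (+x), the edge it tips over. It starts 8 to 26 mm past the outer edge of the frame's near line, so that the carton lands inside if its foot does not slide or twist while it tips.
- carton_a (a point): Corner of the carton's label face: bottom, +y end (at -22.5, +47.5, 0 mm from the carton's origin).
- carton_b (a point): Corner of the carton's label face: bottom, -y end (-22.5, -47.5, 0 mm).
- carton_c (a point): Corner of the carton's label face: top, +y end (-22.5, +47.5, 150 mm).
- carton_d (a point): Corner of the carton's label face: top, -y end (-22.5, -47.5, 150 mm).
- frame (a point): Centre of the yellow frame printed on the fixed dark grey mat (420 x 220 x 3 mm), on the mat's top face, 3 mm above the bench. x runs along the frame's length, away from the standing carton; y across; z up. The frame is 180 mm (x) by 120 mm (y) inside its 6 mm lines, 192 by 132 mm over them. A black and white photo scale is printed beside its +y side.
- shutter (a joint): Travel of the green shutter button in m: 0 is up, 0.006 fully pressed. It springs back; fully down takes about 5 N.
- shutter_top (a point): Centre of the top face of the green shutter button (round, 40 mm across, pressed straight down) on its grey remote box (85 x 105 x 32 mm) fixed to the bench. It lies on the robot's left or right, beyond the mat.
- spare: Bystander: a smaller loose white carton with a blue band, 60 x 70 x 110 mm tall, standing beside the mat. Origin: centre of its underside.
- redbin: Bystander: loose red stacking bin, 150 x 98 x 72 mm tall, with green-capped tubes in it, beside the mat. Origin: centre of its underside.
- jar: Bystander: loose translucent whitish jar with a white lid, 72 mm across, 95 mm tall, standing on the other side from the button. Origin: centre of its underside.
There are look-alikes about, which are no part of the job. Leave any turquoise look-alike of the part that bears shutter alone. Leave any purple look-alike of the carton alone.

How it is judged:
By the outcome, as a careful person would: the job done as asked, in the order asked, and still so for the second after the job is handed in, with the robot touching nothing.
It also fails if it takes over 38 s, if anything falls off the work surface, if the arm or the gripper's body presses on something with over 40 N, if the wrist force passes 120 N, or if a joint passes its speed limit or range.

## Working session

There is one attempt and no reset: what is moved stays moved. The work goes in short steps, Python scripts to look and compute and a tool call to move; the robot and the scene stay as the last step left them, time stands still between calls to the robot, and variables do not carry over. Pictures are saved under pics/ and viewed, about 8 in all and at most 12, crops included, and the job is handed in when it is done.

Besides the shell and the picture viewer there is one more tool, called after ">>>" as name(argument=value, ...) on one line, values as JSON. move_arm: Moves the arm, as the interface text tells. Its arguments: {"type":"object","properties":{"increments":{"type":"array","items":{"type":"object","properties":{"offset":{"type":"array","items":{"type":"number"}},"yaw":{"type":"number"},"jaw":{"type":"number"}}}},"squeeze":{"type":"number"}},"required":["increments"]}

```bash
mkdir -p pics && cat > h.py <<'E'
import numpy as np, cv2
from workcell import manip
from scipy.spatial.transform import Rotation as Ro
def cam(n):
    return manip.camera(n)
def save(p,name,box=None,s=1):
    im=cv2.cvtColor(p["pixels"],cv2.COLOR_RGB2BGR)
    if box: im=im[box[1]:box[3],box[0]:box[2]]
    if s!=1: im=cv2.resize(im,None,fx=s,fy=s,interpolation=cv2.INTER_CUBIC)
    cv2.imwrite("pics/"+name,im)
def ray(p,uv):
    K,R,t=[np.array(p[k]) for k in("intrinsics","R","t")]
    d=R.T@np.linalg.solve(K,[uv[0],uv[1],1]); return -R.T@t,d
def onz(p,uv,z):
    o,d=ray(p,uv); return o+d*(z-o[2])/d[2]
def dep(p,uv):
    o,d=ray(p,uv); u,v=int(round(uv[0])),int(round(uv[1]))
    w=p["depth"][max(v-2,0):v+3,max(u-2,0):u+3]; w=w[w>0]
    return o+d*np.median(w) if w.size else None
def proj(p,X):
    c=np.array(p["R"])@X+np.array(p["t"]); q=np.array(p["intrinsics"])@c; return q[:2]/q[2]
E
python3 - <<'E'
from h import *
np.set_printoptions(precision=4,suppress=True)
o=manip.get_obs(); print({k:np.round(o[k],4) for k in("clock","position","ee_rot","ft_force","grip_width")},manip.tcp_to_tips)
print(Ro.from_quat(o["ee_rot"]).as_matrix())
for n in("scene","top"):
    p=cam(n); save(p,n+"0.png"); o_=-np.array(p["R"]).T@np.array(p["t"]); print(n,"cam",o_)
    for q in("carton","spare","redbin","jar","shutter"):
        print(q,[(np.round(r["bbox"]),round(r["confidence"],2)) for r in manip.recognise(p,q)][:4])
    for q,z in(("carton_foot",.003),("carton_a",.003),("carton_b",.003),("carton_c",.153),("carton_d",.153),("frame",.003),("shutter_top",None),("spare",0),("redbin",0),("jar",0)):
        for r in manip.spot_point(p,q)[:3]:
            print(q,np.round(r["centre"],1),round(r["confidence"],2),onz(p,r["centre"],z) if z is not None else "", dep(p,r["centre"]))
E
```

```text
{'clock': np.float64(0.0), 'position': array([ 0.2546, -0.5704,  0.2475]), 'ee_rot': array([-0.1475,  0.6921, -0.6911,  0.1472]), 'ft_force': array([ 0.1831, -0.573 , -0.0827]), 'grip_width': np.float64(1.0002)} 0.017
[[-0.9132 -0.0006  0.4076]
 [-0.4076  0.0013 -0.9132]
 [ 0.     -1.     -0.0014]]
scene cam [ 1.1838 -0.1589  1.1216]
carton [(array([210., 316., 258., 376.]), 0.84), (array([296., 220., 341., 270.]), 0.75), (array([209., 220., 258., 272.]), 0.63)]
spare [(array([252., 267., 290., 308.]), 0.65)]
redbin [(array([354., 227., 415., 282.]), 0.63), (array([251., 268., 289., 309.]), 0.17)]
jar [(array([152., 264., 184., 299.]), 0.57)]
shutter [(array([421., 204., 436., 220.]), 0.61), (array([420., 168., 431., 176.]), 0.44)]
carton_foot [235.3 360.5] 0.92 [ 0.7717 -0.2533  0.003 ] [ 0.8012 -0.2466  0.083 ]
carton_foot [320.5 269.9] 0.78 [0.5795 0.0361 0.003 ] [0.5797 0.0361 0.0034]
carton_foot [239.4 265.3] 0.7 [ 0.4954 -0.1864  0.003 ] [ 0.4978 -0.1863  0.0069]
carton_a [333.  224.7] 0.91 [0.4363 0.1212 0.003 ] [0.4373 0.1208 0.0044]
carton_a [241.2 219. ] 0.9 [ 0.332  -0.147
[... 2430 characters left out ...]
.9 [ 0.7182 -0.2409  0.153 ] [ 0.719  -0.2416  0.1499]
carton_c [452.8 274.8] 0.84 [ 0.4637 -0.2498  0.153 ] [ 0.472  -0.2847 -0.0007]
carton_d [352.  253.6] 0.93 [ 0.5144 -0.0151  0.153 ] [ 0.5287 -0.0205  0.0023]
carton_d [445.8 168.3] 0.9 [ 0.7182 -0.2409  0.153 ] [ 0.719  -0.2416  0.1499]
carton_d [452.8 274.8] 0.84 [ 0.4637 -0.2498  0.153 ] [ 0.472  -0.2847 -0.0007]
frame [328.5 203.2] 0.78 [0.6636 0.0409 0.003 ] [0.6637 0.0409 0.0025]
shutter_top [164.3 326.1] 0.61  [0.3439 0.4514 0.0542]
shutter_top [330.  246.1] 0.2  [0.5322 0.0365 0.1536]
redbin [261.5 229.2] 0.96 [0.5949 0.2189 0.    ] [0.5928 0.2169 0.0146]
jar [489.7 261.3] 0.81 [ 0.5071 -0.3827  0.    ] [ 0.5008 -0.3591  0.079 ]
```

View pics/scene0.png

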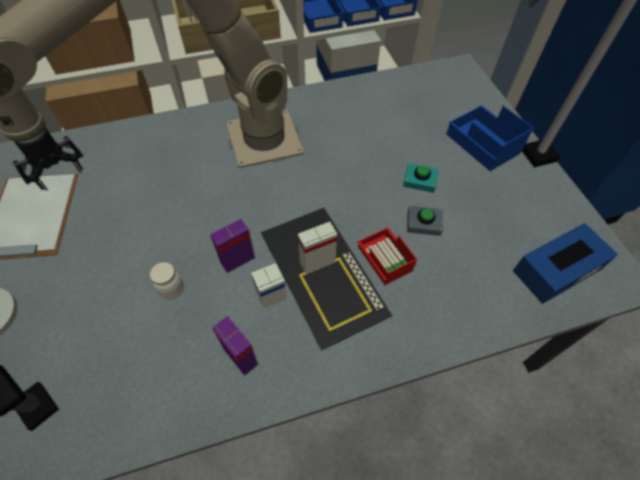

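View pics/top0.png

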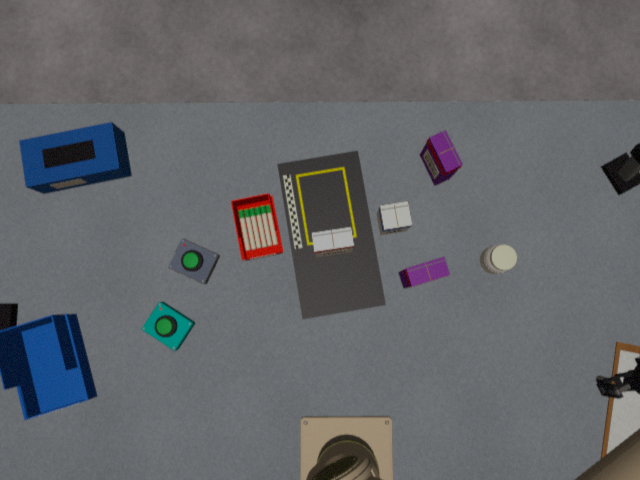

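The scene view shows the white, red-banded carton at about (318,247), with purple look-alikes at (233,246) and (236,345) and the blue-banded spare at (268,285). In the top view the carton is at (333,240), at the robot-side end of the frame. The grey box's button is at (191,260) and the turquoise look-alike's at (165,326). I choose the white carton at (333,240) and the grey-box button at (191,260).

```bash
cat > m.py <<'E'
from h import *
np.set_printoptions(precision=4,suppress=True)
def cloud(p):
    K,R,t=[np.array(p[k]) for k in("intrinsics","R","t")]
    v,u=np.mgrid[:480,:640]; d=p["depth"]
    c=np.stack([(u-K[0,2])/K[0,0]*d,(v-K[1,2])/K[1,1]*d,d],-1); return (c-t)@R
def frame(p):
    h=cv2.cvtColor(p["pixels"],cv2.COLOR_RGB2HSV); m=cv2.inRange(h,(20,110,90),(35,255,255))
    v,u=np.nonzero(m); X=np.array([onz(p,(a,b),.003)[:2] for a,b in zip(u,v)])
    return X[(X[:,0]>.5)&(X[:,0]<.9)&(abs(X[:,1])<.2)]
def rect(X):
    (c,s,a)=cv2.minAreaRect((X*1000).astype(np.float32)); return np.array(c)/1000,np.array(s)/1000,a
def top(p):
    C=cloud(p); m=(abs(C[...,2]-.152)<.012)&(C[...,0]>.42)&(C[...,0]<.7)&(abs(C[...,1]-.035)<.1)&(p["depth"]>0)
    return C[m]
E
python3 - <<'E'
from m import *
for n in("top","scene"):
    p=cam(n); X=frame(p); print(n,"frame",len(X),rect(X))
    T=top(p); print("top",len(T),T.mean(0),rect(T[:,:2]))
    C=cloud(p); h=cv2.cvtColor(p["pixels"],cv2.COLOR_RGB2HSV); 
    g=(cv2.inRange(h,(45,120,60),(75,255,255))>0)&(np.linalg.norm(C[...,:2]-[.505,.385],axis=-1)<.045)
    print("btn",C[g].mean(0),np.median(C[g][:,2]),rect(C[g][:,:2]))
    B=(np.linalg.norm(C[...,:2]-[.505,.385],axis=-1)<.035)&(C[...,2]>.02)&~g; print("box z",np.median(C[B][:,2]))
    if n=="top":
        b=C[(abs(C[...,1]-.22)<.1)&(C[...,2]>.02)&(C[...,0]>.45)&(C[...,0]<.75)]; print("bin",b.min(0),b.max(0))
        save(p,"crop1.png",(220,140,460,320),3)
        # spot carton corner by white mask top face
    else: save(p,"crop2.png",(230,180,460,350),3)
E
```

```text
top frame 630 (array([0.6512, 0.0888]), array([0.1956, 0.2153]), 9.468146324157715)
top 782 [0.5478 0.031  0.1525] (array([0.5485, 0.031 ]), array([0.046 , 0.0945]), 8.187780380249023)
btn [0.5098 0.3915 0.0527] 0.05306407710914023 (array([0.5099, 0.3925]), array([0.0438, 0.0393]), 64.58404541015625)
box z 0.03547822111886634
bin [0.5105 0.1602 0.02  ] [0.6779 0.2933 0.0811]
scene frame 653 (array([0.6595, 0.0523]), array([0.1958, 0.1367]), 9.400696754455566)
top 581 [0.5549 0.0331 0.1512] (array([0.5523, 0.0349]), array([0.0477, 0.0964]), 8.692804336547852)
btn [0.5137 0.393  0.0526] 0.053007965654949064 (array([0.5119, 0.3947]), array([0.0379, 0.041 ]), 64.53643798828125)
box z 0.03367945700187753
```

View pics/crop1.png

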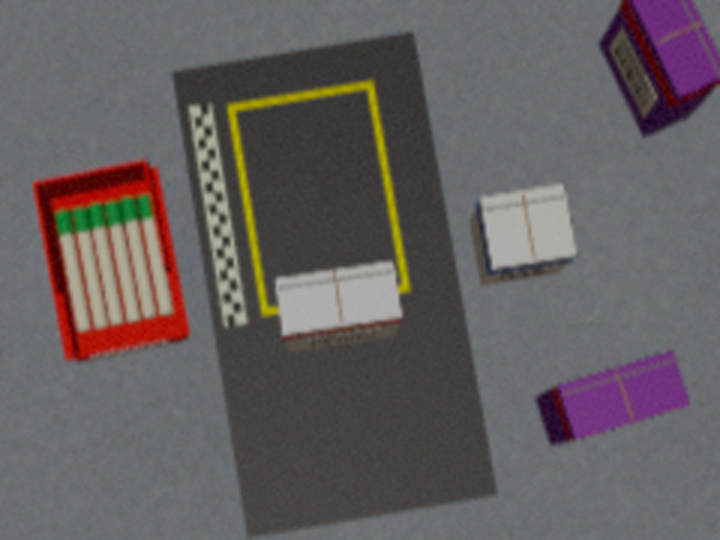

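View pics/crop2.png

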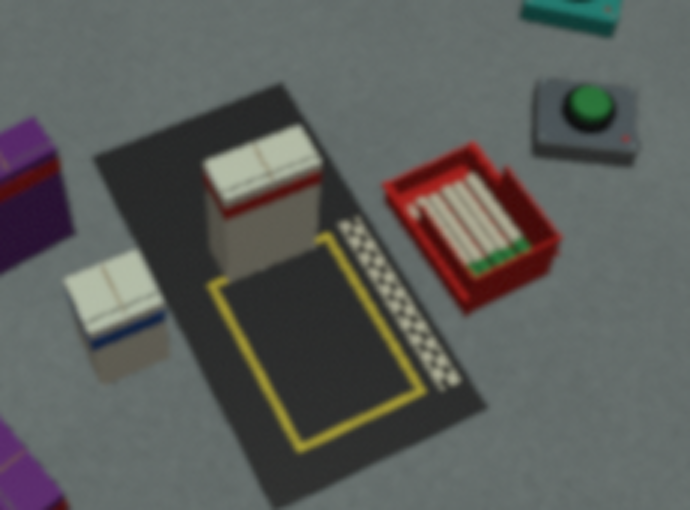

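The crops confirm both choices: the white carton with the red band sits at the near end of the frame, and its label faces the robot. The button is on the grey box. I'm moving to a spot behind the label face.

>>> move_arm(increments=[{"offset":[-0.029,0,-0.03],"yaw":1.5,"jaw":105},{"offset":[-0.058,0,-0.06],"yaw":3,"jaw":105},{"offset":[-0.087,0,-0.09],"yaw":4.5,"jaw":105},{"offset":[-0.116,0,-0.12],"yaw":6,"jaw":105},{"offset":[-0.145,0,-0.15],"yaw":7.5,"jaw":105},{"offset":[-0.174,0,-0.18],"yaw":9,"jaw":105},{"offset":[-0.203,0,-0.21],"yaw":10.5,"jaw":105},{"offset":[-0.232,0,-0.24],"yaw":12,"jaw":105},{"offset":[-0.261,0,-0.27],"yaw":13.5,"jaw":105},{"offset":[-0.29,0,-0.3],"yaw":15.5,"jaw":105}])

```text
clock: 2.53
position: [0.3973, -0.1772, 0.2486]
ee_rot: [0.052, -0.705, 0.706, -0.052]
ft_force: [1.4, 0.0, -0.1]
grip_width: 0.59
```

```bash
cat > d.py <<'E'
import sys; from m import *
o=manip.get_obs(); R=Ro.from_quat(o["ee_rot"]).as_matrix(); g=np.array(eval(sys.argv[1])); a=eval(sys.argv[2])
P=np.array(o["position"]); print("t",o["clock"],"pos",P,"f",np.array(o["ft_force"]),"w",o["grip_width"],manip.tcp_to_tips)
ang=np.degrees(np.arctan2(-R[1,0],-R[0,0])); print("push-dir deg",ang,"yaw needed",ang-a,"offset",R.T@(g-P), "ydown",R[:,1])
E
python3 d.py "[.473,.0205,.248]" 8.6
python3 - <<'E'
from m import *
from scipy.optimize import least_squares
for n in("top","scene"):
    p=cam(n); X=frame(p); X=X[np.linalg.norm(X-[.66,.048],axis=1)<.13]; (c,s,a)=rect(X)
    print(n,len(X),c,s,a)
    def f(q):
        th=np.radians(q[2]); L=(X-q[:2])@np.array([[np.cos(th),-np.sin(th)],[np.sin(th),np.cos(th)]])
        return np.abs(np.maximum(abs(L[:,0])-.093,abs(L[:,1])-.063))
    r=least_squares(f,[.66,.048,9.4],loss="soft_l1",f_scale=.003,x_scale=[.01,.01,1]); q=r.x; print("fit",q,np.median(r.fun))
    T=top(p); (c,s,a)=rect(T[:,:2]); th=np.radians(q[2]); u=np.array([np.cos(th),np.sin(th)]); v=np.array([-u[1],u[0]])
    D=c-q[:2]; print("carton",c,s,a,"rel frame along,across",D@u,D@v,"foot past outer",D@u+.0225+.096)
E
```

```text
t 2.5333 pos [ 0.3973 -0.1772  0.2486] f [ 1.3636  0.0193 -0.1049] w 0.5896562318978443 0.017
push-dir deg 8.479444218561179 yaw needed -0.12055578143882073 offset [-0.104   0.0005 -0.1844] ydown [ 0.0006 -0.0009 -1.    ]
top 630 [0.6581 0.0488] [0.1952 0.1345] 9.484745979309082
fit [0.6579 0.0488 9.4111] 0.002191038170832965
carton [0.5487 0.0313] [0.046  0.0951] 8.318283081054688 rel frame along,across -0.11065039889726455 0.0006220461931519117 foot past outer 0.007849601102735443
scene 661 [0.6589 0.0521] [0.1971 0.1369] 9.393512725830078
fit [0.659  0.0521 9.3657] 0.002757140949447831
carton [0.5524 0.0345] [0.0467 0.0956] 7.797820568084717 rel frame along,across -0.10808749714659771 -3.454234413085516e-05 foot past outer 0.010412502853402283
```

>>> move_arm(increments=[{"offset":[-0.02,0,-0.035],"yaw":0,"jaw":105},{"offset":[-0.04,0,-0.07],"yaw":0,"jaw":105},{"offset":[-0.06,0,-0.105],"yaw":0,"jaw":105},{"offset":[-0.08,0,-0.14],"yaw":0,"jaw":105},{"offset":[-0.095,0,-0.17],"yaw":0,"jaw":105},{"offset":[-0.104,0.02,-0.186],"yaw":0,"jaw":105},{"offset":[-0.104,0.05,-0.186],"yaw":0,"jaw":105},{"offset":[-0.104,0.08,-0.186],"yaw":0,"jaw":105},{"offset":[-0.104,0.112,-0.186],"yaw":0,"jaw":105},{"offset":[-0.104,0.112,-0.186],"yaw":0,"jaw":105}])

```text
clock: 3.47
position: [0.47, 0.0264, 0.1321]
ee_rot: [-0.058, 0.705, -0.705, 0.053]
ft_force: [-1.5, 0.0, -0.8]
grip_width: 0.587
```

```bash
python3 d.py "[.510,.0271,.136]" 8.3; python3 - <<'E'
from m import *
p=cam("scene"); save(p,"a1.png",(230,150,450,320),3)
E
```

```text
t 3.4667 pos [0.47   0.0264 0.1321] f [-1.5467  0.0085 -0.7784] w 0.5868333670462065 0.017
push-dir deg 8.994183431952829 yaw needed 0.694183431952828 offset [-0.0396 -0.0041  0.0056] ydown [-0.0063  0.0004 -1.    ]
```

View pics/a1.png

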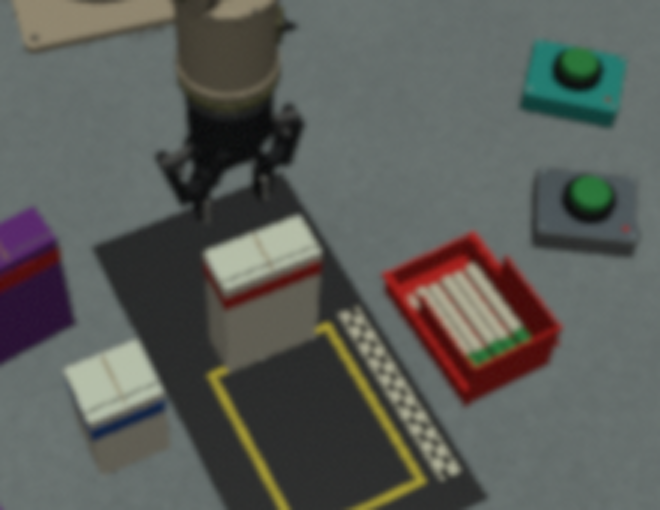

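The fingers (crop about 205,210 and 265,190) hang behind the label face and the carton still stands. I'm closing in.

>>> move_arm(increments=[{"offset":[0,-0.004,0.005],"yaw":0.7,"jaw":105},{"offset":[-0.005,-0.004,0.0055],"yaw":0.7,"jaw":105},{"offset":[-0.011,-0.004,0.0055],"yaw":0.7,"jaw":105},{"offset":[-0.017,-0.004,0.0055],"yaw":0.7,"jaw":105},{"offset":[-0.023,-0.004,0.0055],"yaw":0.7,"jaw":105},{"offset":[-0.028,-0.004,0.0055],"yaw":0.7,"jaw":105},{"offset":[-0.032,-0.004,0.0055],"yaw":0.7,"jaw":105},{"offset":[-0.036,-0.004,0.0055],"yaw":0.7,"jaw":105},{"offset":[-0.04,-0.004,0.0055],"yaw":0.7,"jaw":105},{"offset":[-0.04,-0.004,0.0055],"yaw":0.7,"jaw":105}])

```text
clock: 4.35
position: [0.5124, 0.0277, 0.139]
ee_rot: [-0.052, 0.706, -0.705, 0.05]
ft_force: [0.4, -0.5, -0.3]
grip_width: 0.59
```

```bash
python3 d.py "[.560,.0344,.136]" 8.3; python3 - <<'E'
from m import *
p=cam("top"); T=top(p); print(len(T),rect(T[:,:2]),T[:,2].min(),T[:,2].max())
E
```

```text
t 4.35 pos [0.5124 0.0277 0.139 ] f [ 0.4061 -0.5016 -0.3171] w 0.5896892079063059 0.017
push-dir deg 8.305029344927611 yaw needed 0.005029344927610424 offset [-0.0481  0.0028  0.0003] ydown [-0.0036  0.0009 -1.    ]Traceback (most recent call last):
  File "<stdin>", line 2, in <module>
    return umr_minimum(a, axis, None, out, keepdims, initial, where)
ValueError: zero-size array to reduction operation minimum which has no identity
```

>>> move_arm(increments=[{"offset":[-0.003,0.001,0],"yaw":0,"jaw":105},{"offset":[-0.006,0.001,0],"yaw":0,"jaw":105},{"offset":[-0.009,0.001,0],"yaw":0,"jaw":105},{"offset":[-0.012,0.001,0],"yaw":0,"jaw":105},{"offset":[-0.015,0.001,0],"yaw":0,"jaw":105},{"offset":[-0.018,0.001,0],"yaw":0,"jaw":105},{"offset":[-0.021,0.001,0],"yaw":0,"jaw":105},{"offset":[-0.024,0.001,0],"yaw":0,"jaw":105},{"offset":[-0.027,0.001,0],"yaw":0,"jaw":105},{"offset":[-0.03,0.001,0],"yaw":0,"jaw":105}])

```text
clock: 5.23
position: [0.542, 0.032, 0.1378]
ee_rot: [-0.053, 0.706, -0.705, 0.05]
ft_force: [-0.5, 0.9, 0.3]
grip_width: 0.589
```

```bash
python3 d.py "[.560,.0344,.136]" 8.3; python3 - <<'E'
from m import *
p=cam("scene"); save(p,"a2.png",(230,150,450,320),3)
E
```

```text
t 5.2333 pos [0.542  0.032  0.1378] f [-0.4782  0.9475  0.2607] w 0.588743065289124 0.017
push-dir deg 8.303967192110063 yaw needed 0.003967192110062356 offset [-0.0182  0.0017  0.0003] ydown [-0.0039  0.0009 -1.    ]
```

View pics/a2.png

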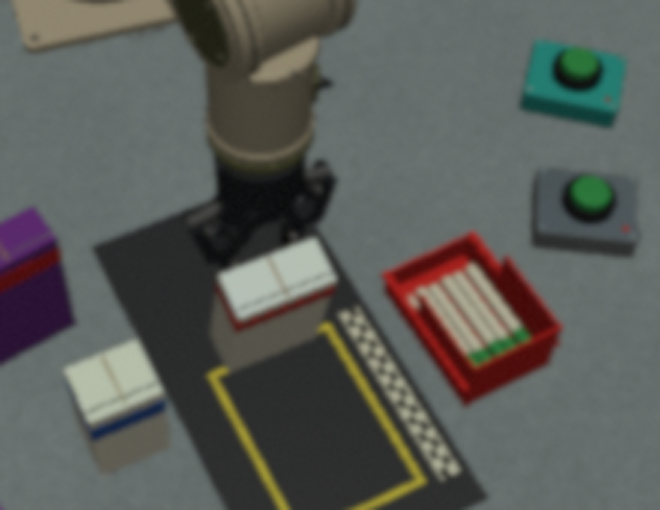

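The carton is leaning forward and its foot edge is still at the frame line (crop about 220–330, 330–365). I'll continue slowly.

>>> move_arm(increments=[{"offset":[-0.0025,0.001,0],"yaw":0,"jaw":105},{"offset":[-0.005,0.001,0],"yaw":0,"jaw":105},{"offset":[-0.0075,0.001,0],"yaw":0,"jaw":105},{"offset":[-0.01,0.001,0],"yaw":0,"jaw":105},{"offset":[-0.0125,0.001,0],"yaw":0,"jaw":105},{"offset":[-0.015,0.001,0],"yaw":0,"jaw":105},{"offset":[-0.0175,0.001,0],"yaw":0,"jaw":105},{"offset":[-0.02,0.001,0],"yaw":0,"jaw":105},{"offset":[-0.02,0.001,0],"yaw":0,"jaw":105},{"offset":[-0.02,0.001,0],"yaw":0,"jaw":105}])

```text
clock: 6.12
position: [0.5623, 0.0351, 0.1367]
ee_rot: [-0.052, 0.706, -0.705, 0.05]
ft_force: [0.2, 0.1, 0.1]
grip_width: 0.586
```

```bash
python3 d.py "[.5,.0260,.25]" 8.3; python3 - <<'E'
from m import *
p=cam("scene"); save(p,"a3.png",(230,150,450,320),3)
C=cloud(p); h=cv2.cvtColor(p["pixels"],cv2.COLOR_RGB2HSV)
m=(C[...,2]>.03)&(C[...,0]>.5)&(C[...,0]<.8)&(abs(C[...,1]-.05)<.08)&(C[...,2]<.07); print(C[m].mean(0),C[m].max(0))
E
```

```text
t 6.1167 pos [0.5623 0.0351 0.1367] f [0.1822 0.0791 0.1373] w 0.5863259540918668 0.017
push-dir deg 8.308942686079238 yaw needed 0.008942686079237205 offset [ 0.0633 -0.1131 -0.0002] ydown [-0.0036  0.0012 -1.    ]
[0.6578 0.0483 0.0467] [0.7336 0.1058 0.0548]
```

View pics/a3.png

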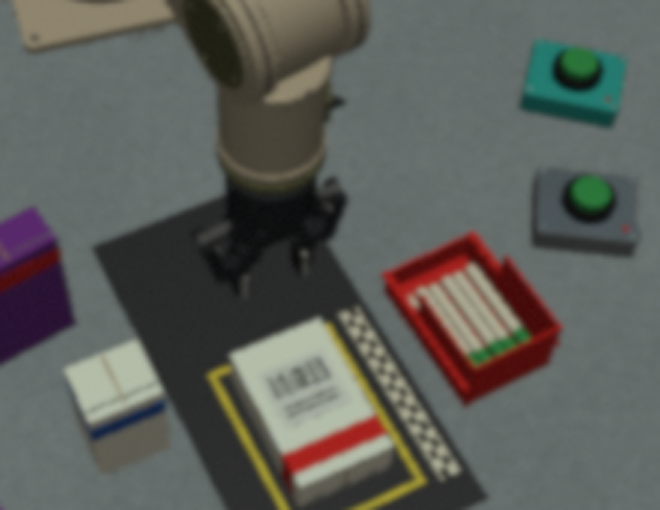

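The carton now lies label up inside the frame, about (310,410) in the crop. I'll lift and move to above the grey-box button with the jaws closing.

>>> move_arm(increments=[{"offset":[0.015,-0.03,0],"yaw":0,"jaw":255},{"offset":[0.015,-0.065,0],"yaw":0,"jaw":255},{"offset":[0.01,-0.085,-0.03],"yaw":0,"jaw":255},{"offset":[0.005,-0.09,-0.065],"yaw":0,"jaw":255},{"offset":[0,-0.09,-0.1],"yaw":0,"jaw":255},{"offset":[-0.001,-0.09,-0.14],"yaw":0,"jaw":255},{"offset":[-0.001,-0.09,-0.18],"yaw":0,"jaw":255},{"offset":[-0.001,-0.09,-0.22],"yaw":0,"jaw":255},{"offset":[-0.001,-0.09,-0.26],"yaw":0,"jaw":255},{"offset":[-0.001,-0.09,-0.3],"yaw":0,"jaw":255}])

```text
clock: 7.0
position: [0.5196, 0.3335, 0.2273]
ee_rot: [-0.052, 0.706, -0.705, 0.05]
ft_force: [0.7, -0.5, 0.1]
grip_width: -0.006
```

```bash
python3 d.py "[.511,.3925,.12]" 8.3; python3 - <<'E'
from m import *
p=cam("top"); save(p,"a4.png",(220,140,460,320),3)
q=np.array([.6579,.0488]);th=np.radians(9.41);u=np.array([np.cos(th),np.sin(th)]);v=np.array([-u[1],u[0]])
C=cloud(p); m=(abs(C[...,2]-.048)<.008)&(np.linalg.norm(C[...,:2]-q,axis=-1)<.11)
T=C[m][:,:2]; c,s,a=rect(T); print(c,s,a,C[m][:,2].mean())
B=cv2.boxPoints(((c*1000).tolist(),(s*1000).tolist(),a))/1000-q
print("corners along/across",np.c_[B@u,B@v])
E
```

```text
t 7.0 pos [0.5196 0.3335 0.2273] f [ 0.7334 -0.4964  0.111 ] w -0.005538499674950135 0.017
push-dir deg 8.274176091415441 yaw needed -0.02582390858455952 offset [-0.0003  0.1074 -0.0595] ydown [-0.0033  0.0009 -1.    ]
[0.6492 0.0458] [0.1511 0.0953] 8.371480941772461 0.047861059691995715
corners along/across [[-0.0837  0.0475]
 [-0.0854 -0.0478]
 [ 0.0656 -0.0506]
 [ 0.0673  0.0447]]
```

View pics/a4.png

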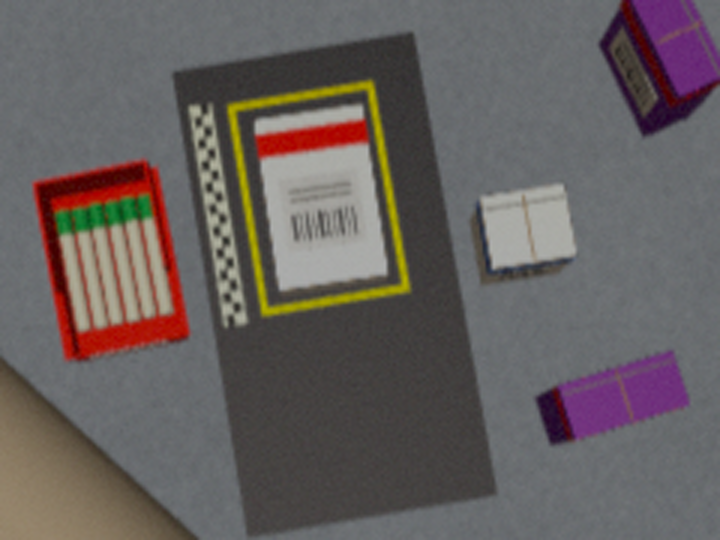

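The carton lies flat with its label up, clear of all four yellow lines (crop 255–385 × 105–290), and the bystanders are unmoved. Next I press the button.

>>> move_arm(increments=[{"offset":[0,0,-0.03],"yaw":0,"jaw":255},{"offset":[0,0.005,-0.056],"yaw":0,"jaw":255},{"offset":[0,0.03,-0.0595],"yaw":0,"jaw":255},{"offset":[0,0.06,-0.0595],"yaw":0,"jaw":255},{"offset":[0,0.09,-0.0595],"yaw":0,"jaw":255},{"offset":[0,0.115,-0.0595],"yaw":0,"jaw":255},{"offset":[0,0.135,-0.0595],"yaw":0,"jaw":255},{"offset":[0,0.145,-0.0595],"yaw":0,"jaw":255},{"offset":[0,0.145,-0.0595],"yaw":0,"jaw":255},{"offset":[0,0.145,-0.0595],"yaw":0,"jaw":255}])

```text
clock: 7.88
position: [0.5053, 0.4024, 0.0833]
ee_rot: [-0.056, 0.707, -0.703, 0.053]
ft_force: [-0.4, 0.6, 0.2]
grip_width: 0.001
```

```bash
python3 d.py "[.511,.3925,.066]" 8.3; python3 - <<'E'
from m import *
p=cam("scene"); save(p,"a5.png",(360,150,480,240),5)
C=cloud(p); h=cv2.cvtColor(p["pixels"],cv2.COLOR_RGB2HSV)
g=(cv2.inRange(h,(45,120,60),(75,255,255))>0)&(np.linalg.norm(C[...,:2]-[.505,.385],axis=-1)<.045); print(np.median(C[g],0))
E
```

```text
t 7.8833 pos [0.5053 0.4024 0.0833] f [-0.4374  0.5639  0.1736] w 0.001218732313236949 0.017
push-dir deg 8.828541261416438 yaw needed 0.5285412614164375 offset [-0.0042  0.0172  0.0107] ydown [-0.0053  0.0062 -1.    ]
[0.5147 0.3917 0.0527]
```

View pics/a5.png

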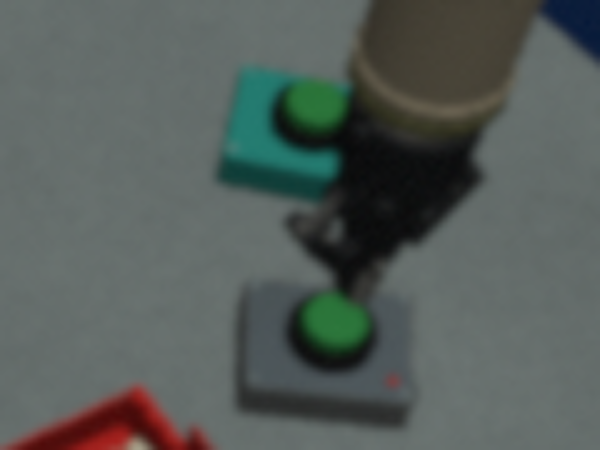

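The closed tip hangs above the grey box, slightly to +y of the button centre (about 335,320 in the crop). I'll correct that, press in small steps, and check the force.

>>> move_arm(increments=[{"offset":[-0.004,0,0.0105],"yaw":0.5,"jaw":255},{"offset":[-0.005,0,0.0105],"yaw":0.5,"jaw":255},{"offset":[-0.005,0.004,0.0105],"yaw":0.5,"jaw":255},{"offset":[-0.005,0.008,0.0105],"yaw":0.5,"jaw":255},{"offset":[-0.005,0.012,0.0105],"yaw":0.5,"jaw":255},{"offset":[-0.005,0.015,0.0105],"yaw":0.5,"jaw":255},{"offset":[-0.005,0.017,0.0105],"yaw":0.5,"jaw":255},{"offset":[-0.005,0.019,0.0105],"yaw":0.5,"jaw":255},{"offset":[-0.005,0.02,0.0105],"yaw":0.5,"jaw":255},{"offset":[-0.005,0.02,0.0105],"yaw":0.5,"jaw":255}])

```text
clock: 8.77
position: [0.5122, 0.3934, 0.0651]
ee_rot: [-0.053, 0.708, -0.703, 0.05]
ft_force: [-3.4, -3.6, 11.5]
grip_width: 0.002
```

>>> move_arm(increments=[{"offset":[0,0.001,0],"yaw":0,"jaw":255},{"offset":[0,0.002,0],"yaw":0,"jaw":255},{"offset":[0,0.002,0],"yaw":0,"jaw":255}])

```text
clock: 9.02
position: [0.5122, 0.3935, 0.065]
ee_rot: [-0.052, 0.707, -0.703, 0.05]
ft_force: [-5.1, -7.3, 19.6]
grip_width: 0.001
```

```bash
python3 d.py "[.511,.3925,.066]" 8.3; python3 - <<'E'
from m import *
p=cam("scene"); save(p,"a6.png",(360,150,480,240),5)
C=cloud(p); h=cv2.cvtColor(p["pixels"],cv2.COLOR_RGB2HSV)
g=(cv2.inRange(h,(45,120,60),(75,255,255))>0)&(np.linalg.norm(C[...,:2]-[.505,.385],axis=-1)<.045); print(g.sum(),np.median(C[g],0))
E
```

```text
t 9.0167 pos [0.5122 0.3935 0.065 ] f [-5.0975 -7.3145 19.5846] w 0.0008675443162902292 0.017
push-dir deg 8.332981051690313 yaw needed 0.03298105169031196 offset [ 0.0013 -0.001   0.0008] ydown [-0.003   0.0059 -1.    ]
71 [0.5199 0.3864 0.0461]
```

The force rises to 19.6 N with no further travel and the button top is at 46 mm, down from 53 mm, so it is bottomed out. I'll let go straight up.

>>> move_arm(increments=[{"offset":[0,-0.01,0],"yaw":0,"jaw":255},{"offset":[0,-0.03,0],"yaw":0,"jaw":255},{"offset":[0,-0.06,0],"yaw":0,"jaw":255},{"offset":[0,-0.09,0],"yaw":0,"jaw":255},{"offset":[0,-0.12,0],"yaw":0,"jaw":255},{"offset":[0,-0.15,0],"yaw":0,"jaw":255},{"offset":[0,-0.15,0],"yaw":0,"jaw":255},{"offset":[0,-0.15,0],"yaw":0,"jaw":255},{"offset":[0,-0.15,0],"yaw":0,"jaw":255}])

```text
clock: 9.82
position: [0.5124, 0.3924, 0.2142]
ee_rot: [-0.053, 0.707, -0.703, 0.05]
ft_force: [-0.3, -0.3, 0.3]
grip_width: -0.002
```

```bash
python3 - <<'E'
from m import *
p=cam("scene"); save(p,"end.png")
C=cloud(p); h=cv2.cvtColor(p["pixels"],cv2.COLOR_RGB2HSV)
g=(cv2.inRange(h,(45,120,60),(75,255,255))>0)&(np.linalg.norm(C[...,:2]-[.505,.385],axis=-1)<.045); print(g.sum(),np.median(C[g],0))
p=cam("top")
for q in("spare","redbin","jar"): print(q,[(np.round(r["bbox"]),round(r["confidence"],2)) for r in manip.recognise(p,q)][:1])
C=cloud(p); m=(abs(C[...,2]-.048)<.008)&(np.linalg.norm(C[...,:2]-[.658,.049],axis=-1)<.11); print(rect(C[m][:,:2]))
print(manip.get_obs()["joint_velocities"])
E
```

```text
120 [0.5145 0.3929 0.0528]
spare [(array([377., 203., 411., 235.]), 0.58)]
redbin [(array([231., 195., 282., 260.]), 0.8)]
jar [(array([479., 246., 515., 270.]), 0.56)]
(array([0.6487, 0.046 ]), array([0.1504, 0.0954]), 8.106739044189453)
[ 0.0003 -0.0029 -0.0009 -0.0048 -0.001   0.002   0.0007]
```

View pics/end.png

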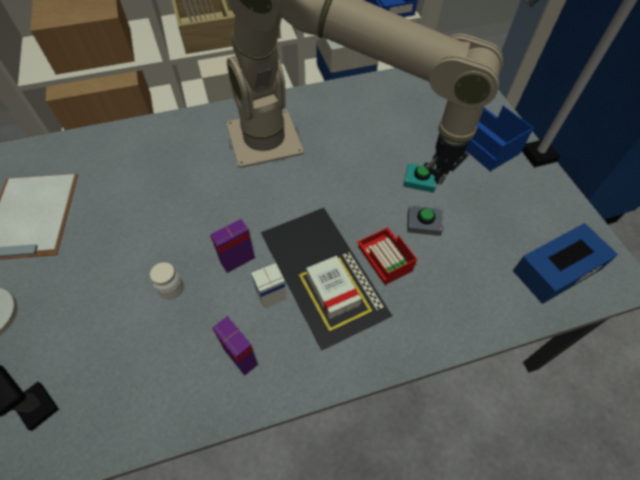

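The carton lies in the frame at (335,285), the button at (427,215) is back up, and nothing else has moved.

```bash
python3 -c "
from workcell import manip
print(manip.hand_in())"
```

```text
the job is handed in; nothing more can be done
None
```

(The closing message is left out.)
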